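# Hang the stirring paddle back in its gap on the hook rack

### The arm

A 7-joint arm with a two-finger parallel gripper is mounted at the origin on the work surface. World frame = base frame: x ahead of the robot, y to its left, z up, the work surface at z = 0. Lengths are in m, angles in rad, forces in N, time in s.
With the tool pointing down it reaches from about 0.35 to 0.9 m from the base axis. Payload 8.1 kg.
Tool frame: the origin (TCP) lies at the very end of the fingers, on their centre line; the grasp point (between the pads) lies 19 mm behind it; z points along the fingers, y is the line along which they close (so a half turn about z gives the same grasp; the last joint's range is limited). The gripper opens to 92 mm and grips with 3 to 60 N. Pads are 19 mm wide; open, the fingers measure 130 mm over their backs; the gripper's body (75 mm by 190 mm) begins 47 mm behind the grasp point.
Start: joints at [1.044, 0.434, 0.025, 1.573, -0.012, 1.134, -0.075], TCP at [0.257, -0.57, 0.227] pointing down, gripper open.
Joint ranges: [-2.62, 2.62], [-0.44, 2.09], [-1.27, 1.32], [0.08, 2.57], [-1.32, 4.46], [0.12, 2], [-2.74, 2.74]. Speed limits (rad/s): [2.22, 2.22, 3.01, 3.01, 3.14, 3.14, 3.14].

### API

Orientations are given as a rotation vector (axis times angle).
In Python, from cell import readout, cams, job gives the robot as it stands.
- The arm moves only by the tool drive_tool, never from a script. Its argument "commands" is a list of rows, each a list of 3 entries, a list of its own where there are three numbers: the turn, a rotation vector about the tool's x, y, z in rad, then the shift along the tool's x, y, z in cm, then the gripper's target within -1 to 1 (fully open at 1, half-way at 0, shut at -1). A call has 1 to 20 rows; each row is the pose to reach, as a shift and turn from the pose commanded when the call began, along the tool's axes at that moment; what a row does not reach only later rows make up. A row lasts 1/12 s, in which the tool goes at most 41.7 mm and 7.16 degrees, less where a joint would pass 70% of its speed; a pose out of reach is approached as far as the arm can. A call with a gripper value outside its range is refused whole. The fingers move at their own pace and stop on an object; "newtons" is the grip in N (left out, the last holds). Time passes only in rows, so rows that repeat a pose let the fingers close. It gives the time, the measured TCP pose, the force, the opening and the grip force at its end, in the units of the state.
- readout.observe(): the state, without advancing time (a new reading comes with each control period).
- cams.get_image(name): name is "scene" or "top" or "wrist"; returns the picture (384x512x3 uint8, blue, green, red); there is no depth.
- cams.camera_info(name): a dict with "camera_matrix" (3x3 intrinsics, pixels), "R" (3x3) and "t" (3): a world point X has camera coordinates R X + t. Camera axes: x right, y down, z forward; pixel columns grow to the right and rows downward; lengths in m; the calibration is good to about 2 mm. The wrist camera is an equidistant fisheye: a pixel r from the principal point sees the ray r / f radians off the axis. A picture is of the moment at which its call begins: read the wrist's pose just before it. camera_info takes no time and is no camera call; for the wrist camera it gives the pose at the moment of the call.
- job.sign_off(): hands the job in; it is judged then, once.
The state is a dict: "clock": time; "joints": joint angles; "dq": joint speeds; "joint_efforts": joint torques, N m; "position": TCP position; "ee_rot": TCP orientation; "force": force on the tool from outside, world axes, zero at the start; "ft_torque": the same for the moment, N m; "width": opening from 0.0 (shut) to 1.0 (fully open); "gripper_force": force on a finger pad.
Only numpy, scipy, OpenCV 4.12 (cv2) and the standard library are available. Lean on these libraries where they do the work, as an engineer would, in place of code of your own. Each camera call takes 0.05 s, during which the arm holds its last target. There are 200 camera calls.

### The job

Take the wooden stirring paddle out of the drying block and hang it by its eye on the one empty hook of the rack, slid right back until it rests against the hook's collar, and let go of it. The hook's wire is a little bent sideways and easily spoiled, so feel the eye onto it gently, and do not knock the tools hanging on either side or the things on the table.

Things in the scene. Friction and masses are not known exactly. Their poses are not given: they have to be found in the camera images.
- paddle: Flat wooden stirring paddle, 230 mm long, about 70 g, standing blade down in the middle slot of the block. Origin: middle of its foot (lower end); z up the handle, x normal to the flat faces, y across the width; front and back alike. Blade 44 mm wide, 7 thick, to z = 80 mm; then the handle, 18 wide, 9 thick; handle end 28 wide, 9 thick, with parallel edges from z = 182 to 226 mm.
- paddle_eye (a point): Middle of the upper edge of the paddle's eye, at paddle (0, 0, 214 mm), axes as the paddle's: the edge that comes to lie on the wire. The eye is an upright slot 9 mm wide, 24 mm high (z = 190 to 214 mm), right through the handle end. A grip across the 28 mm width at about z = 218 mm leaves it free: the wire passes between the fingers.
- paddle_foot (a point): The middle of the paddle's lower end (same point as the paddle's origin).
- block: Fixed wooden drying block, 130 (x) by 85 (y) by 48 mm high, three slots 11 (x) by 48 (y) mm, 38 mm deep, at x = -42, 0, 42 mm. The paddle stands in the middle one, its axes as the block's, its foot 10 mm above the table. Origin: centre of the underside.
- rack: Fixed rack. Origin on the table under the middle of its 12 mm round rail, which runs along y, axis 270 mm up. Wooden foot 370 (y) by 150 mm (x = -110 to 40), 18 thick; posts 22 mm square at y = -170 and 170, 282 high. Five hooks at y = -120, -60, 0, 60, 120 mm point to rack -x, towards the robot; four hold tools; the empty one is one of the inner three.
- hook: The empty hook, axes as the rack's. Origin: on the wire's axis at the front face of its collar (16 mm round), 22 mm before the rail's axis, 270 mm up. From there a 5 mm round wire runs 55 mm out to -x, level, then up at 45 degrees to a 7 mm round bead (the tip) centred 65 mm out, 10 up. Hung right back, the paddle touches the collar, paddle_eye is at hook x = -4.5, z = 2.5 mm; friction keeps it there.
- hook_root (a point): Same point and axes as the empty hook's origin. The wire is bent sideways at this root (about z) by 0.055 to 0.15 rad, to one side or the other, and is otherwise straight seen from above, so its tip stands 3.5 to 10 mm to the left or right of the hook's x axis. The bend is in no measured pose: find the tip by feel or by eye. A wire is stiff to a gentle touch but spoiled by more than 20 N.
- wire_1: Root of the bent wire of one of the three inner hooks, whichever it is at; origin and axes as that hook's (they do not show the bend). All the hooks are alike in size.
- wire_2: Root of the bent wire of one of the three inner hooks, whichever it is at; origin and axes as that hook's (they do not show the bend). All the hooks are alike in size.
- wire_3: Root of the bent wire of one of the three inner hooks, whichever it is at; origin and axes as that hook's (they do not show the bend). All the hooks are alike in size.
- spoon: Wooden spoon on the end hook at rack y = 120 mm. Origin on its wire's axis at the eye, z up the handle. All four hung tools hang right back at their collars, swing freely sideways, reach 19 mm above and 200 mm below the wire, are 24 or 28 mm wide at the eye, and at most 42 mm wide lower down. Knocked means swung over 6 degrees or pushed with over 2 N.
- spatula: Slotted wooden spatula on one of the three inner hooks. Origin on its wire's axis at the eye, z up the handle.
- snuffer: Steel candle snuffer on one of the three inner hooks. Origin on its wire's axis at the eye, z up the handle.
- skimmer: Round steel skimmer on the end hook at rack y = -120 mm. Origin on its wire's axis at the eye, z up the handle.
- jug: Bystander: white plastic pouring jug, 100 mm wide, 125 mm high. Origin: centre of the underside.
- candle: Bystander: jar candle, 66 mm wide, 66 mm high. Origin: centre of the underside.
- tin: Bystander: closed round aluminium tin, 71 mm wide, 22 mm high. Origin: centre of the underside.
Not all that is in view belongs to the job. There is more than one size of the block; the job needs the larger. There is more than one size of the paddle; the job needs the smaller.

How it is judged:
By the outcome, as a careful person would: the job done as asked, in the order asked, and still so for the second after the job is handed in, with the robot touching nothing.
It also fails if it takes over 72 s, if anything falls off the work surface, if the arm or the gripper's body presses on something with over 40 N, if the wrist force passes 120 N, or if a joint passes its speed limit or range.

## Working session

There is one attempt and no reset: what is moved stays moved. The work goes in short steps, Python scripts to look and compute and a tool call to move; the robot and the scene stay as the last step left them, time stands still between calls to the robot, and variables do not carry over. Pictures are saved under pics/ and viewed, at most 10 in all, crops included, and the job is handed in when it is done.

Besides the shell and the picture viewer there is one more tool, called after ">>>" by a JSON object that holds its "op" and its "data", one argument or row to a line. drive_tool: Moves the arm, as the interface text tells. Its arguments: {"type":"object","properties":{"commands":{"type":"array"},"newtons":{"type":"number"}},"required":["commands"]}

```bash
mkdir -p pics; ls
python3 - <<'E'
from cell import readout,cams
import cv2,numpy as np
np.set_printoptions(precision=4,suppress=True)
print(readout.observe())
for n in("scene","top","wrist"):
    print(n,cams.camera_info(n)); cv2.imwrite(f"pics/{n}0.png",cams.get_image(n))
a=[cv2.imread(f"pics/{n}0.png") for n in("scene","top")]
for n,i in zip(("s","t"),a): cv2.imwrite(f"pics/{n}0b.png",cv2.resize(i,(800,600),interpolation=cv2.INTER_CUBIC))
E
```

```text
pics
{'clock': 0.0, 'joints': array([ 1.0444,  0.4352,  0.025 ,  1.5741, -0.0116,  1.134 , -0.0751]), 'dq': array([-0.0005, -0.0001,  0.0005,  0.0004,  0.0014, -0.0011, -0.0016]), 'joint_efforts': array([ -0.0013, -66.7846,   0.9845, -31.4457,  -0.0605,   0.043 ,
         0.0002]), 'position': array([ 0.2568, -0.5693,  0.2259]), 'ee_rot': array([-3.0699, -0.6603,  0.0007]), 'force': array([-0.6636, -0.974 ,  0.9793]), 'ft_torque': array([ 0.0101, -0.0167,  0.0206]), 'gripper_force': 0.0, 'width': 0.999676813365528}
scene {'camera_matrix': array([[364.2123,   0.    , 257.1012],
       [  0.    , 364.2123, 190.0814],
       [  0.    ,   0.    ,   1.    ]]), 'R': array([[ 0.1977,  0.9802, -0.0115],
       [ 0.7047, -0.1503, -0.6934],
       [-0.6814,  0.129 , -0.7204]]), 't': array([-0.013 , -0.2314,  1.3615])}
top {'camera_matrix': array([[491.7451,   0.    , 256.5187],
       [  0.    , 491.7451, 198.9358],
       [  0.    ,   0.    ,   1.    ]]), 'R': array([[-0.0707, -0.9975,  0.0051],
       [-0.9739,  0.0679, -0.2166],
       [ 0.2157, -0.0202, -0.9763]]), 't': array([-0.0653,  0.5326,  1.2433])}
wrist {'camera_matrix': array([[297.3186,   0.    , 254.5245],
       [  0.    , 297.3186, 189.1237],
       [  0.    ,   0.    ,   1.    ]]), 'R': array([[ 0.4112, -0.9115, -0.0012],
       [-0.872 , -0.3937,  0.2908],
       [-0.2655, -0.1186, -0.9568]]), 't': array([-0.6236, -0.036 ,  0.3907])}
```

View pics/s0b.png

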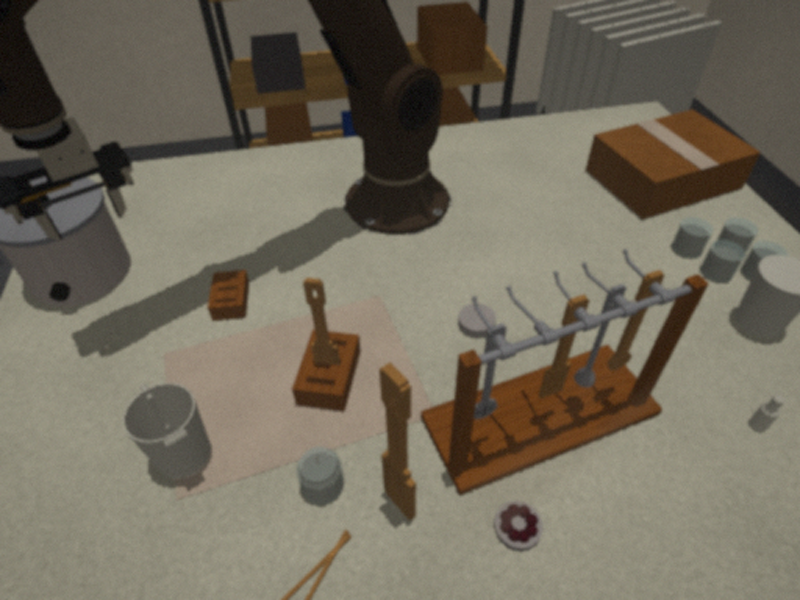

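View pics/t0b.png

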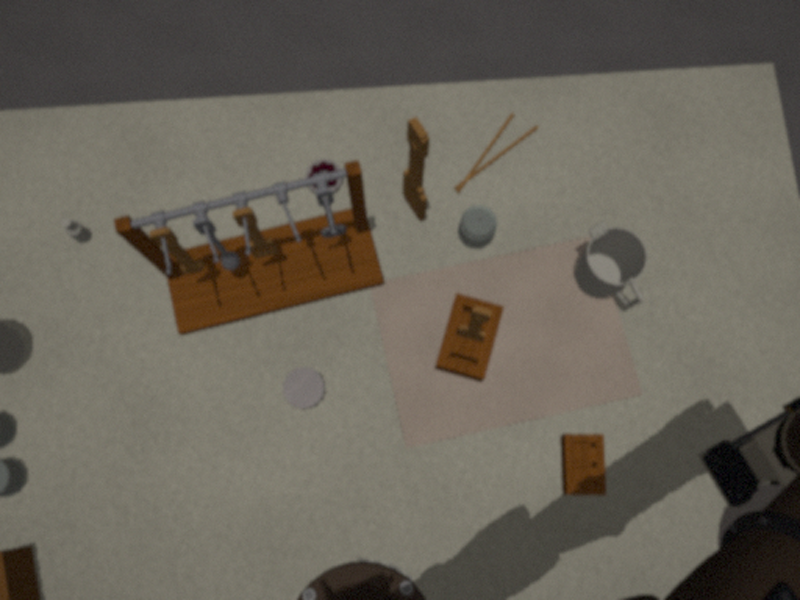

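The scene view shows the target paddle in the larger block at about (320,345), with the larger paddle standing separately at (397,440). The rack is at about (570,340). In the top view the empty hook is the fourth from the left, at about (290,215), which is rack y=-60. Next I'll take enlarged crops to measure from.

Run:
```python
from cell import cams
import cv2,numpy as np
def crop(n,x0,y0,w,h,s,out):
    im=np.mean([cams.get_image(n).astype(float) for _ in range(6)],0)
    np.save(f"pics/{n}.npy",im)
    c=np.clip(im[y0:y0+h,x0:x0+w]*1.5,0,255).astype(np.uint8)
    c=cv2.resize(c,None,fx=s,fy=s,interpolation=cv2.INTER_CUBIC)
    for x in range(-(-x0//20)*20,x0+w,20):
        cv2.putText(c,str(x),(int((x-x0+.5)*s)-10,10),0,.35,(0,255,255)); cv2.line(c,(int((x-x0+.5)*s),12),(int((x-x0+.5)*s),18),(0,255,255))
    for y in range(-(-y0//20)*20,y0+h,20):
        cv2.putText(c,str(y),(0,int((y-y0+.5)*s)+4),0,.35,(0,255,255)); cv2.line(c,(24,int((y-y0+.5)*s)),(30,int((y-y0+.5)*s)),(0,255,255))
    cv2.imwrite(f"pics/{out}.png",c)
crop("top",65,90,265,160,3,"tc"); crop("scene",180,150,276,170,2.9,"sc")
```

```text
(no output)
```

View pics/tc.png

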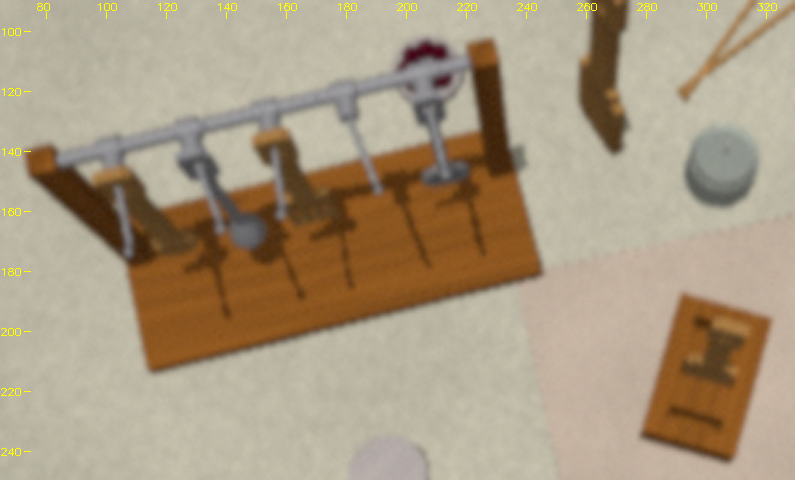

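View pics/sc.png

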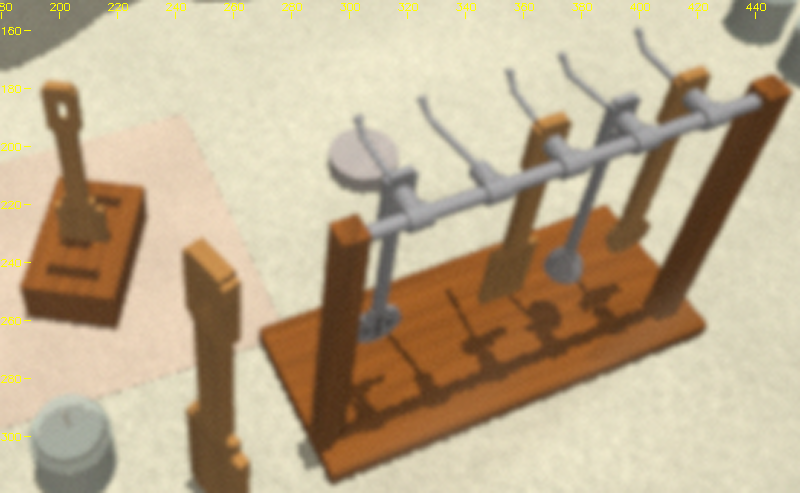

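```bash
cat > h.py <<'E'
import numpy as np
from scipy.optimize import least_squares
from cell import cams
np.set_printoptions(precision=4,suppress=True)
I={n:cams.camera_info(n) for n in("scene","top")}
off={"top":(65,90,3),"scene":(180,150,2.9)}
def c2p(n,c): x,y,s=off[n]; return np.array([x+(c[0]+.5)/s-.5,y+(c[1]+.5)/s-.5])
def proj(n,X):
    i=I[n]; p=i["R"]@X+i["t"]; p=i["camera_matrix"]@p; return p[:2]/p[2]
def world(p,X): 
    c,s=np.cos(p[2]),np.sin(p[2]); return np.array([p[0]+c*X[0]-s*X[1],p[1]+s*X[0]+c*X[1],X[2]])
def fit(obs,p0):
    f=lambda p:np.concatenate([proj(n,world(p,np.array(X)/1000))-c2p(n,c) for n,X,c in obs])
    r=least_squares(f,p0,loss="soft_l1",f_scale=1.0); print(r.x); print(r.fun.reshape(-1,2)); return r.x
E
cat > m.py <<'E'
from h import *
rack=[("top",(-110,185,18),(151,368)),("top",(-110,-185,18),(542,270)),("top",(0,-170,282),(481,54)),("top",(0,170,282),(42,158)),
("scene",(-110,-185,18),(262,328)),("scene",(40,-185,18),(334,473)),("scene",(40,185,18),(704,319)),("scene",(-110,185,18),(605,207)),
("scene",(0,-170,282),(350,230)),("scene",(0,170,282),(770,90)),("scene",(-14,-60,270),(490,180)),("top",(-14,-60,270),(345,105))]
P=fit(rack,[.65,.2,.24])
for n in I: print(n,"root",[proj(n,world(P,np.array([-.022,-.06+d,.27]))) for d in (0,)])
for b in (-.15,-.1,-.055,0,.055,.1,.15):
  t=world(P,np.array([-.022-.065*np.cos(b),-.06-.065*np.sin(b),.28])); print(b,[(proj(n,t)-np.array(off[n][:2])+.5)*off[n][2]-.5 for n in I],t)
blk=[("top",(65,42.5,48),(683,293)),("top",(65,-42.5,48),(771,318)),("top",(-65,-42.5,48),(733,457)),("top",(-65,42.5,48),(643,434)),
("scene",(65,42.5,48),(118,307)),("scene",(65,-42.5,48),(24,287)),("scene",(-65,-42.5,48),(62,180)),("scene",(-65,42.5,48),(145,187))]
B=fit(blk,[.5,-.1,-.25])
print("paddle top", world(B,np.array([0,0,.236])),[(proj(n,world(B,np.array([0,0,.236])))-np.array(off[n][:2])+.5)*off[n][2]-.5 for n in I])
E
python3 m.py
```

```text
[0.6669 0.125  0.1894]
[[-1.4427  0.5521]
 [ 0.3048 -0.5856]
 [ 0.1391 -1.8219]
 [-1.1179 -0.1836]
 [-1.8825 -0.1133]
 [-0.7228  1.5851]
 [ 1.8065  1.5595]
 [ 0.1008 -1.7773]
 [ 0.2262 -0.2119]
 [ 0.5781 -1.7961]
 [-2.0835 -1.4532]
 [ 0.4881  0.3472]]
scene root [array([344.4034, 207.4866])]
top root [array([180.9449, 128.2184])]
-0.15 [array([444.1803,  92.935 ]), array([353.6163, 193.0294])] [0.5916 0.0594 0.28  ]
-0.1 [array([440.0028,  93.795 ]), array([357.9709, 192.4724])] [0.5918 0.0562 0.28  ]
-0.055 [array([436.318 ,  94.6999]), array([361.8655, 191.7948])] [0.5921 0.0533 0.28  ]
0 [array([431.9201,  95.9721]), array([366.5818, 190.7418])] [0.5927 0.0497 0.28  ]
0.055 [array([427.6496,  97.425 ]), array([371.2361, 189.4449])] [0.5935 0.0462 0.28  ]
0.1 [array([424.2581,  98.7458]), array([374.9877, 188.2053])] [0.5943 0.0434 0.28  ]
0.15 [array([420.606 , 100.3507]), array([379.0866, 186.643 ])] [0.5953 0.0403 0.28  ]
[ 0.481  -0.214  -0.3478]
[[-1.8254 -0.7444]
 [-0.4857 -0.6059]
 [-0.0197 -0.4508]
 [-1.2955 -1.601 ]
 [-1.0964 -3.4452]
 [-1.1544 -0.4623]
 [-1.2535 -1.7352]
 [-0.1385 -0.9357]]
paddle top [ 0.481 -0.214  0.236] [array([59.8499, 86.9665]), array([727.3233, 325.8885])]
```

The empty hook is at rack y=-60, and its tip is bent towards rack -y by about 0.12 rad. Next I'll work out the move to a viewing pose above the paddle.

```bash
cat >> h.py <<'E'
from scipy.spatial.transform import Rotation as R
from cell import readout
def down(yaw):  # tool down, tool y along heading yaw+90deg or opposite, whichever is nearer
    return [R.from_matrix(np.array([[s*np.cos(yaw),s*np.sin(yaw),0],[s*np.sin(yaw),-s*np.cos(yaw),0],[0,0,-1.]]).T) for s in(1,-1)]
def go(p,yaw):
    s=readout.observe(); T=R.from_rotvec(s["ee_rot"]); c=[T.inv()*q for q in down(yaw)]
    t=min(c,key=lambda q:q.magnitude())
    print("turn",t.as_rotvec().round(4),"shift cm",(T.inv().apply(np.array(p)-s["position"])*100).round(2),"at",s["position"],s["ee_rot"],"F",s["force"],"t",s["clock"],"j",s["joints"])
E
python3 - <<'E'
from h import *
s=readout.observe();T=R.from_rotvec(s["ee_rot"]);i=cams.camera_info("wrist")
print("cam in tool",T.inv().apply(-i["R"].T@i["t"]-s["position"]),T.inv().apply(i["R"]))
print(T.as_matrix())
go([.481,-.214,.30],-.3478)
E
```

```text
cam in tool [ 0.0792 -0.0007 -0.1575] [[ 0.      1.     -0.0002]
 [-0.9568 -0.     -0.2907]
 [-0.2907  0.0002  0.9568]]
[[ 0.9116  0.4112  0.0001]
 [ 0.4112 -0.9116 -0.0001]
 [ 0.      0.0001 -1.    ]]
turn [ 0.0001 -0.0001  0.7715] shift cm [ 35.05 -23.22  -7.32] at [ 0.257  -0.5697  0.2268] [3.0712 0.6606 0.0001] F [0.594  0.2869 0.5166] t 0.75 j [ 1.0444  0.4345  0.025   1.5732 -0.0116  1.134  -0.0751]
```

>>> {"op": "drive_tool", "data": {
  "commands": [
    [[0,0,0.77],[35.0,-23.2,-7.3],1],
    [[0,0,0.77],[35.0,-23.2,-7.3],1],
    [[0,0,0.77],[35.0,-23.2,-7.3],1],
    [[0,0,0.77],[35.0,-23.2,-7.3],1],
    [[0,0,0.77],[35.0,-23.2,-7.3],1],
    [[0,0,0.77],[35.0,-23.2,-7.3],1],
    [[0,0,0.77],[35.0,-23.2,-7.3],1],
    [[0,0,0.77],[35.0,-23.2,-7.3],1],
    [[0,0,0.77],[35.0,-23.2,-7.3],1],
    [[0,0,0.77],[35.0,-23.2,-7.3],1],
    [[0,0,0.77],[35.0,-23.2,-7.3],1],
    [[0,0,0.77],[35.0,-23.2,-7.3],1],
    [[0,0,0.77],[35.0,-23.2,-7.3],1],
    [[0,0,0.77],[35.0,-23.2,-7.3],1],
    [[0,0,0.77],[35.0,-23.2,-7.3],1],
    [[0,0,0.77],[35.0,-23.2,-7.3],1]
  ]
}}

```text
clock: 2.08
position: [0.4798, -0.2158, 0.2996]
ee_rot: [3.094, -0.545, -0.001]
force: [-0.0, -0.4, 0.5]
width: 1.002
gripper_force: 0.0
```

```bash
cat >> h.py <<'E'
import cv2
def wproj(X,i):
    K=i["camera_matrix"]; p=i["R"]@X+i["t"]; h=np.hypot(p[0],p[1]); th=np.arctan2(h,p[2]); return np.array([K[0,2]+K[0,0]*th*p[0]/h,K[1,2]+K[1,1]*th*p[1]/h])
def wray(uv,i):
    K=i["camera_matrix"]; d=np.array([(uv[0]-K[0,2])/K[0,0],(uv[1]-K[1,2])/K[1,1]]); r=np.hypot(*d)
    return -i["R"].T@i["t"], i["R"].T@np.array([*(d/r*np.sin(r)),np.cos(r)])
def wat(uv,z,i): c,d=wray(uv,i); return c+d*(z-c[2])/d[2]
def wshot(out,x0=0,y0=0,w=512,h=384,s=1.5,N=4,marks=(),g=1.5):
    i=cams.camera_info("wrist")
    im=np.mean([cams.get_image("wrist").astype(float) for _ in range(N)],0)
    c=np.clip(im[y0:y0+h,x0:x0+w]*g,0,255).astype(np.uint8)
    c=cv2.resize(c,None,fx=s,fy=s,interpolation=cv2.INTER_CUBIC)
    for x in range(-(-x0//20)*20,x0+w,20):
        u=int((x-x0+.5)*s); cv2.putText(c,str(x),(u-10,10),0,.35,(0,255,255)); cv2.line(c,(u,12),(u,18),(0,255,255))
    for y in range(-(-y0//20)*20,y0+h,20):
        v=int((y-y0+.5)*s); cv2.putText(c,str(y),(0,v+4),0,.35,(0,255,255)); cv2.line(c,(24,v),(30,v),(0,255,255))
    for m in marks:
        u,v=wproj(np.array(m),i); cv2.circle(c,(int((u-x0+.5)*s),int((v-y0+.5)*s)),3,(0,255,0),1)
    cv2.imwrite(f"pics/{out}.png",c); return i
E
python3 - <<'E'
from h import *
B=[.481,-.214,-.3478]
wshot("w1",marks=[world(B,np.array(v)/1000) for v in [(4.5,14,240),(4.5,-14,240),(-4.5,14,240),(-4.5,-14,240),(65,42.5,48),(65,-42.5,48),(-65,42.5,48),(-65,-42.5,48)]])
go([.481,-.214,.30],-.3478)
E
```

```text
turn [0.0001 0.0001 0.0003] shift cm [ 0.03 -0.11 -0.03] at [ 0.4803 -0.215   0.2997] [ 3.0942 -0.5431 -0.0002] F [0.7452 0.3025 0.2352] t 2.2833 j [ 0.3353  0.2208 -0.02    1.6984  0.0048  1.2225 -1.6041]
```

View pics/w1.png

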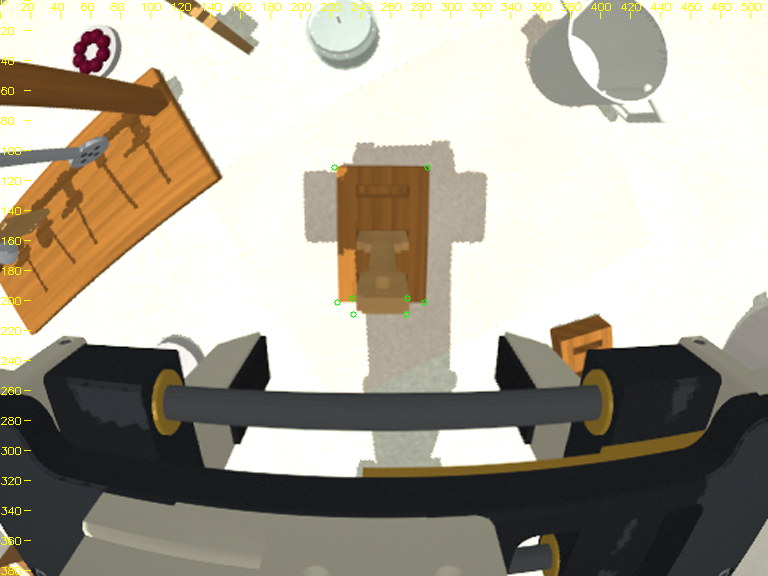

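The paddle's top edge is at crop (357–409, 298–313), about 1.5 mm along tool +y from my estimate. The block looks square to the image. I'll descend and grip.

>>> {"op": "drive_tool", "data": {
  "commands": [
    [[0,0,0],[0,0.05,2],1],
    [[0,0,0],[0,0.05,4],1],
    [[0,0,0],[0,0.05,6],1],
    [[0,0,0],[0,0.05,7.5],1],
    [[0,0,0],[0,0.05,8.5],1],
    [[0,0,0],[0,0.05,9.1],1],
    [[0,0,0],[0,0.05,9.1],1],
    [[0,0,0],[0,0.05,9.1],0],
    [[0,0,0],[0,0.05,9.1],-0.2],
    [[0,0,0],[0,0.05,9.1],-0.4],
    [[0,0,0],[0,0.05,9.1],-0.6],
    [[0,0,0],[0,0.05,9.1],-0.8],
    [[0,0,0],[0,0.05,9.1],-1],
    [[0,0,0],[0,0.05,9.1],-1],
    [[0,0,0],[0,0.05,9.1],-1],
    [[0,0,0],[0,0.05,9.1],-1],
    [[0,0,0],[0,0.05,9.1],-1],
    [[0,0,0],[0,0.05,9.1],-1],
    [[0,0,0],[0,0.05,9.1],-1],
    [[0,0,0],[0,0.05,9.1],-1]
  ],
  "newtons": 35
}}

```text
clock: 3.95
position: [0.4805, -0.2148, 0.2087]
ee_rot: [3.095, -0.541, -0.0]
force: [-1.1, 0.9, -0.0]
width: 0.299
gripper_force: 35.0
```

>>> {"op": "drive_tool", "data": {
  "commands": [
    [[0,0,0],[0,0,-0.5],-1],
    [[0,0,0],[0,0,-1.5],-1],
    [[0,0,0],[0,0,-3],-1],
    [[0,0,0],[0,0,-5],-1],
    [[0,0,0],[0,0,-7],-1],
    [[0,0,0],[0,0,-8.5],-1],
    [[0,0,0],[0,0,-9.1],-1],
    [[0,0,0],[0,0,-9.1],-1],
    [[0,0,0],[0,0,-9.1],-1]
  ]
}}

```text
clock: 4.7
position: [0.4804, -0.2148, 0.2996]
ee_rot: [3.095, -0.541, 0.0]
force: [0.5, 0.3, -1.4]
width: 0.3
gripper_force: 35.0
```

```bash
python3 -c "
from h import *
go([.5565,.030,.30],.31)"
```

```text
turn [ 0.0001 -0.0002 -0.6563] shift cm [ -1.15 -25.61  -0.04] at [ 0.4804 -0.2148  0.2996] [ 3.0946 -0.5412  0.0003] F [ 0.5245  0.306  -1.3762] t 4.7 j [ 0.335   0.2206 -0.0199  1.6987  0.0047  1.2221 -1.6031]
```

>>> {"op": "drive_tool", "data": {
  "commands": [
    [[0,0,-0.05],[-0.1,-2,0],-1],
    [[0,0,-0.1],[-0.2,-4,0],-1],
    [[0,0,-0.15],[-0.3,-6,0],-1],
    [[0,0,-0.2],[-0.4,-8,0],-1],
    [[0,0,-0.25],[-0.5,-10,0],-1],
    [[0,0,-0.3],[-0.6,-12,0],-1],
    [[0,0,-0.35],[-0.7,-14,0],-1],
    [[0,0,-0.4],[-0.8,-16,0],-1],
    [[0,0,-0.45],[-0.8,-18,0],-1],
    [[0,0,-0.5],[-0.9,-20,0],-1],
    [[0,0,-0.55],[-1,-22,0],-1],
    [[0,0,-0.6],[-1.1,-24,0],-1],
    [[0,0,-0.64],[-1.1,-25,0],-1],
    [[0,0,-0.656],[-1.1,-25.6,0],-1],
    [[0,0,-0.656],[-1.1,-25.6,0],-1],
    [[0,0,-0.656],[-1.1,-25.6,0],-1],
    [[0,0,-0.656],[-1.1,-25.6,0],-1]
  ]
}}

```text
clock: 6.12
position: [0.5569, 0.0283, 0.2997]
ee_rot: [3.104, 0.481, -0.0]
force: [-0.5, -0.5, 0.1]
width: 0.301
gripper_force: 35.0
```

Run:
```python
from h import *
P=[.6669,.125,.1894];W=[]
for b in(.12,):
  for x in (0,55): W.append(world(P,np.array([-.022-x/1e3*np.cos(b),-.06-x/1e3*np.sin(b),.27])))
  W.append(world(P,np.array([-.022-.065*np.cos(b),-.06-.065*np.sin(b),.28])))
s=readout.observe();print(s)
wshot("w2",80,0,352,264,2.27,N=6,marks=W+[s["position"]],g=1.2)
go([.5565,.030,.30],.31)
```

```text
{'clock': 6.1167, 'joints': array([ 0.045 ,  0.2902, -0.2517,  1.6116,  0.076 ,  1.2497, -1.4842]), 'dq': array([ 0.0048, -0.0038,  0.0022,  0.0025, -0.0007,  0.0005,  0.0006]), 'joint_efforts': array([ -0.7304, -56.3556,  -2.5255, -33.2937,  -0.0838,  -0.0958,
         0.0094]), 'position': array([0.5569, 0.0283, 0.2997]), 'ee_rot': array([ 3.1038,  0.4807, -0.0005]), 'force': array([-0.4996, -0.5319,  0.1283]), 'ft_torque': array([ 0.0247,  0.0222, -0.0375]), 'gripper_force': 34.9998539686203, 'width': 0.3014395705731967}
turn [ 0.0002 -0.     -0.0012] shift cm [-0.02 -0.09 -0.02] at [0.557  0.0292 0.2998] [3.104  0.4831 0.0001] F [-0.0745  0.1959 -0.9625] t 6.4167 j [ 0.0446  0.2902 -0.2529  1.6113  0.0757  1.2496 -1.4841]
```

View pics/w2.png

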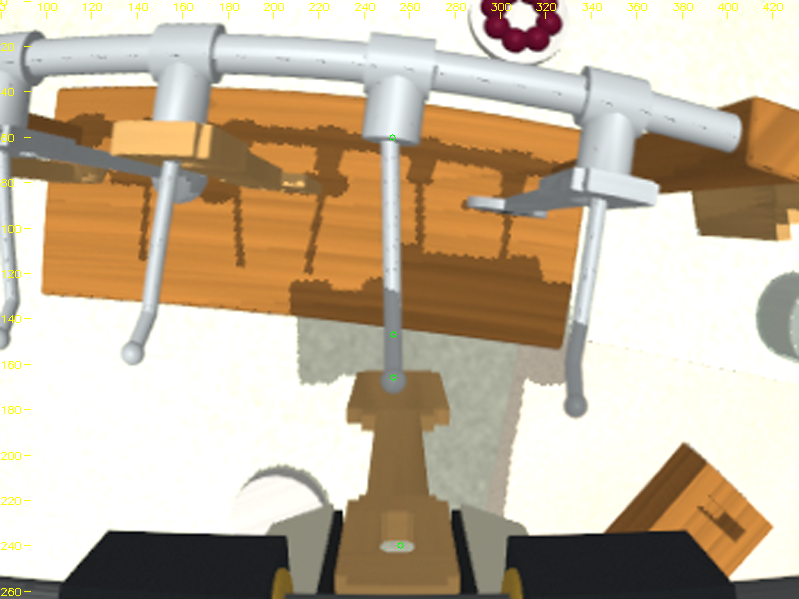

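The wire runs almost straight down the image. Its root is at crop (391,138), its bead at (393,382), and the paddle's midline is at u≈397.5. So the yaw is right, and the paddle needs to move about 1.2 mm along tool -y. I'll lower it, approach to about a 10 mm gap and look again.

>>> {"op": "drive_tool", "data": {
  "commands": [
    [[0,0,0],[0,-0.12,1],-1],
    [[0,0,0],[0,-0.12,2],-1],
    [[0,0,0],[0,-0.12,2.7],-1],
    [[0,0,0],[0.5,-0.12,2.7],-1],
    [[0,0,0],[1,-0.12,2.7],-1],
    [[0,0,0],[1.5,-0.12,2.7],-1],
    [[0,0,0],[2,-0.12,2.7],-1],
    [[0,0,0],[2,-0.12,2.7],-1],
    [[0,0,0],[2,-0.12,2.7],-1],
    [[0,0,0],[2,-0.12,2.7],-1],
    [[0,0,0],[2,-0.12,2.7],-1],
    [[0,0,0],[2,-0.12,2.7],-1]
  ]
}}

```text
clock: 7.42
position: [0.5756, 0.0369, 0.2729]
ee_rot: [3.104, 0.484, 0.0]
force: [-0.1, 0.3, 0.2]
width: 0.3
gripper_force: 35.0
```

Run:
```python
from h import *
s=readout.observe();print(s["position"],s["force"],s["ft_torque"])
wshot("w3",155,60,200,200,3,N=8,g=1.2)
s=readout.observe();print(s["position"],s["force"],s["ft_torque"])
```

```text
[0.5756 0.0369 0.2729] [-0.0987  0.3431  0.1985] [ 0.0444 -0.0091  0.007 ]
[0.5757 0.037  0.2727] [-0.5167  0.0578 -0.8348] [ 0.0482  0.0402 -0.0292]
```

View pics/w3.png

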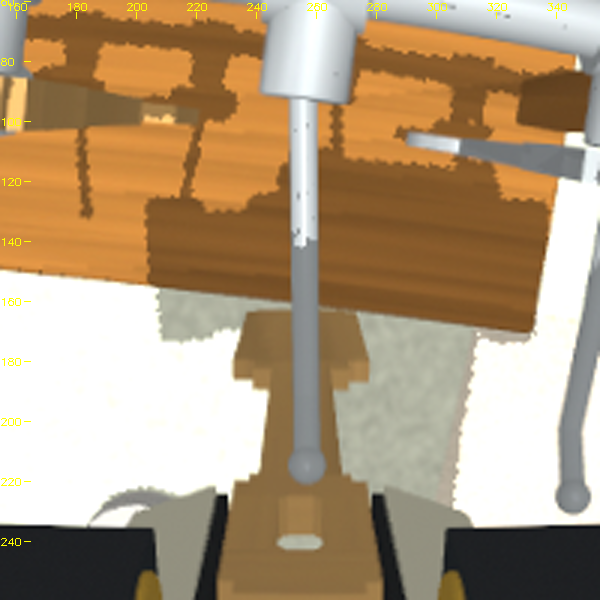

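The bead is now at crop u≈306 and the slot and paddle midline are at 300, so the paddle needs about +1.1 mm along tool y. I'll correct that and advance to just before contact.

>>> {"op": "drive_tool", "data": {
  "commands": [
    [[0,0,0],[0,0.11,0],-1],
    [[0,0,0],[0.2,0.11,0],-1],
    [[0,0,0],[0.4,0.11,0],-1],
    [[0,0,0],[0.6,0.11,0],-1],
    [[0,0,0],[0.8,0.11,0],-1],
    [[0,0,0],[0.8,0.11,0],-1],
    [[0,0,0],[0.8,0.11,0],-1],
    [[0,0,0],[0.8,0.11,0],-1],
    [[0,0,0],[0.8,0.11,0],-1],
    [[0,0,0],[0.8,0.11,0],-1]
  ]
}}

```text
clock: 8.65
position: [0.5836, 0.0383, 0.2727]
ee_rot: [3.104, 0.485, 0.0]
force: [-0.1, -0.7, -0.9]
width: 0.305
gripper_force: 35.0
```

Run:
```python
from h import *
wshot("w4",195,80,120,180,4,N=8,g=1.2)
s=readout.observe();print(s["position"],s["force"],s["ft_torque"])
```

```text
[0.5837 0.0383 0.2727] [-0.3558  0.145  -0.318 ] [-0.0241  0.0223 -0.0717]
```

View pics/w4.png

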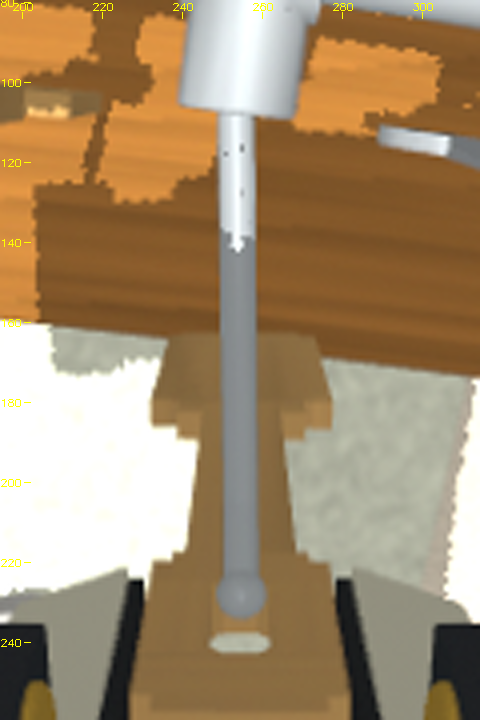

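The bead (u≈241) lines up with the slot and paddle midline (u≈240), and the wire leads up to its root at 237. I'll ease the eye on.

>>> {"op": "drive_tool", "data": {
  "commands": [
    [[0,0,0],[0.1,0.01,0],-1],
    [[0,0,0],[0.2,0.01,0],-1],
    [[0,0,0],[0.3,0.01,0],-1],
    [[0,0,0],[0.4,0.01,0],-1],
    [[0,0,0],[0.5,0.01,0],-1],
    [[0,0,0],[0.6,0.01,0],-1],
    [[0,0,0],[0.6,0.01,0],-1]
  ]
}}

```text
clock: 9.63
position: [0.5896, 0.0402, 0.2727]
ee_rot: [-3.104, -0.485, 0.0]
force: [0.5, 0.5, -0.2]
width: 0.3
gripper_force: 35.0
```

>>> {"op": "drive_tool", "data": {
  "commands": [
    [[0,0,0],[0.1,0,0],-1],
    [[0,0,0],[0.2,0,0],-1],
    [[0,0,0],[0.3,0,0],-1],
    [[0,0,0],[0.4,0,0],-1],
    [[0,0,0],[0.4,0,0],-1]
  ]
}}

```text
clock: 10.05
position: [0.5934, 0.0414, 0.2727]
ee_rot: [-3.104, -0.485, -0.0]
force: [-0.2, 0.3, -0.9]
width: 0.301
gripper_force: 35.0
```

>>> {"op": "drive_tool", "data": {
  "commands": [
    [[0,0,0],[0.1,0,0],-1],
    [[0,0,0],[0.2,0,0],-1],
    [[0,0,0],[0.3,0,0],-1],
    [[0,0,0],[0.4,0,0],-1],
    [[0,0,0],[0.4,0,0],-1]
  ]
}}

```text
clock: 10.47
position: [0.5972, 0.0426, 0.2727]
ee_rot: [3.104, 0.485, 0.0]
force: [-0.6, 0.2, -0.5]
width: 0.299
gripper_force: 35.0
```

>>> {"op": "drive_tool", "data": {
  "commands": [
    [[0,0,0],[0.2,0,0],-1],
    [[0,0,0],[0.4,0,0],-1],
    [[0,0,0],[0.6,0,0],-1],
    [[0,0,0],[0.8,0,0],-1],
    [[0,0,0],[1,-0.01,0],-1],
    [[0,0,0],[1.2,-0.01,0],-1],
    [[0,0,0],[1.4,-0.01,0],-1],
    [[0,0,0],[1.6,-0.02,0],-1],
    [[0,0,0],[1.6,-0.02,0],-1]
  ]
}}

```text
clock: 11.22
position: [0.6125, 0.0478, 0.2727]
ee_rot: [-3.104, -0.485, -0.0]
force: [0.2, -0.2, -0.5]
width: 0.305
gripper_force: 35.0
```

>>> {"op": "drive_tool", "data": {
  "commands": [
    [[0,0,0],[0.2,0,0],-1],
    [[0,0,0],[0.4,0,0],-1],
    [[0,0,0],[0.6,0,0],-1],
    [[0,0,0],[0.8,0,0],-1],
    [[0,0,0],[1,-0.01,0],-1],
    [[0,0,0],[1.2,-0.01,0],-1],
    [[0,0,0],[1.4,-0.01,0],-1],
    [[0,0,0],[1.6,-0.02,0],-1],
    [[0,0,0],[1.6,-0.02,0],-1]
  ]
}}

```text
clock: 11.97
position: [0.6277, 0.0529, 0.2726]
ee_rot: [-3.104, -0.485, -0.0]
force: [-0.1, -0.3, -0.4]
width: 0.304
gripper_force: 35.0
```

Run:
```python
from h import *
wshot("w5",155,110,200,160,4,N=6,g=1.2)
s=readout.observe();print(s["position"],s["force"],s["ft_torque"])
```

```text
[0.6273 0.0526 0.2728] [-1.1244 -0.4779 -0.4839] [ 0.0154  0.0583 -0.0692]
```

View pics/w5.png

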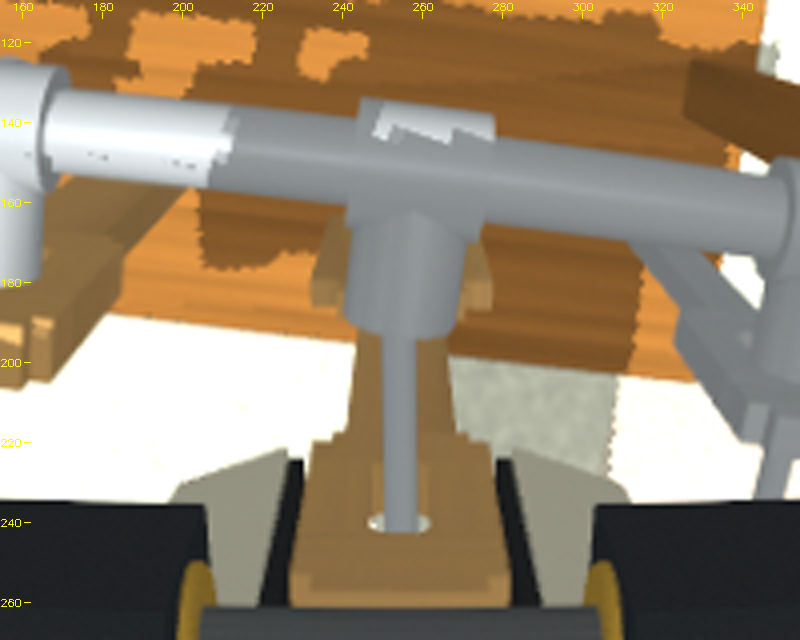

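The wire passes centrally through the eye (u≈401 against a slot centre of 400). The collar's front is at about (405,335), and the fingers are clear of the neighbouring tools. I'll advance near the collar, turn square to it and start lowering.

>>> {"op": "drive_tool", "data": {
  "commands": [
    [[0,0,0],[0.2,0,0],-1],
    [[0,0,0],[0.4,0,0],-1],
    [[0,0,0],[0.6,0,0],-1],
    [[0,0,0],[0.8,-0.01,0],-1],
    [[0,0,0],[1,-0.01,0],-1],
    [[0,0,0],[1.2,-0.01,0],-1],
    [[0,0,0],[1.4,-0.01,0],-1],
    [[0,0,0],[1.6,-0.01,0],-1],
    [[0,0,0],[1.7,-0.02,0],-1],
    [[0,0,0],[1.8,-0.02,0],-1],
    [[0,0,0],[1.8,-0.02,0],-1],
    [[0,0,0],[1.8,-0.02,0],-1]
  ]
}}

```text
clock: 13.27
position: [0.6445, 0.0583, 0.2727]
ee_rot: [3.104, 0.485, -0.0]
force: [-0.1, 1.0, -0.3]
width: 0.302
gripper_force: 35.0
```

>>> {"op": "drive_tool", "data": {
  "commands": [
    [[0,0,0.03],[0,0,0],-1],
    [[0,0,0.06],[0,0,0],-1],
    [[0,0,0.08],[0,0,0],-1],
    [[0,0,0.1],[0,0,0],-1],
    [[0,0,0.1],[0,0,0.2],-1],
    [[0,0,0.1],[0,0,0.4],-1],
    [[0,0,0.1],[0,0,0.6],-1],
    [[0,0,0.1],[0,0,0.8],-1],
    [[0,0,0.1],[0,0,1],-1],
    [[0,0,0.1],[0,0,1.1],-1],
    [[0,0,0.1],[0,0,1.2],-1],
    [[0,0,0.1],[0,0,1.2],-1],
    [[0,0,0.1],[0,0,1.2],-1]
  ]
}}

```text
clock: 14.35
position: [0.6445, 0.0583, 0.2607]
ee_rot: [3.124, 0.329, -0.0]
force: [0.1, 0.6, -0.2]
width: 0.298
gripper_force: 35.0
```

Run:
```python
from h import *
F=[]
for _ in range(8): cams.get_image("wrist"); s=readout.observe(); F.append(s["force"])
print(s["position"],np.mean(F,0),np.std(F,0),s["ft_torque"]); go([.6567-.0045,.0619,.259],.19)
```

```text
[0.6445 0.0583 0.2608] [ 0.0882 -0.0539 -0.3073] [0.3876 0.6962 0.3146] [0.0346 0.0107 0.015 ]
turn [ 0.     -0.0001  0.0197] shift cm [ 0.83 -0.19  0.18] at [0.6445 0.0583 0.2608] [-3.1243 -0.3288 -0.0001] F [ 0.0942 -0.1488 -0.2112] t 14.75 j [-0.0306  0.462  -0.2173  1.4496  0.1017  1.241  -1.6199]
```

>>> {"op": "drive_tool", "data": {
  "commands": [
    [[0,0,0],[0.1,-0.01,0],-1],
    [[0,0,0],[0.2,-0.02,0],-1],
    [[0,0,0],[0.3,-0.03,0],-1],
    [[0,0,0],[0.4,-0.04,0],-1],
    [[0,0,0],[0.4,-0.04,0],-1]
  ]
}}

```text
clock: 15.17
position: [0.6485, 0.0597, 0.2607]
ee_rot: [3.124, 0.329, 0.0]
force: [0.7, -0.1, -1.0]
width: 0.303
gripper_force: 35.0
```

>>> {"op": "drive_tool", "data": {
  "commands": [
    [[0,0,0],[0.05,0,0],-1],
    [[0,0,0],[0.1,-0.01,0],-1],
    [[0,0,0],[0.1,-0.01,0],-1]
  ]
}}

```text
clock: 15.42
position: [0.6493, 0.0599, 0.2607]
ee_rot: [3.124, 0.329, -0.0]
force: [0.0, -0.5, -0.3]
width: 0.302
gripper_force: 35.0
```

>>> {"op": "drive_tool", "data": {
  "commands": [
    [[0,0,0],[0.05,0,0],-1],
    [[0,0,0],[0.1,-0.01,0],-1],
    [[0,0,0],[0.1,-0.01,0],-1]
  ]
}}

```text
clock: 15.67
position: [0.6501, 0.0601, 0.2607]
ee_rot: [3.124, 0.329, -0.001]
force: [-1.6, -0.2, -0.9]
width: 0.306
gripper_force: 35.0
```

>>> {"op": "drive_tool", "data": {
  "commands": [
    [[0,0,0],[0.03,0,0],-1],
    [[0,0,0],[0.05,0,0],-1],
    [[0,0,0],[0.05,0,0],-1]
  ]
}}

```text
clock: 15.92
position: [0.6502, 0.0601, 0.2607]
ee_rot: [3.124, 0.329, -0.002]
force: [-4.1, -1.4, 1.5]
width: 0.298
gripper_force: 35.0
```

Run:
```python
from h import *
F=[]
for _ in range(6): cams.get_image("wrist"); s=readout.observe(); F.append(np.r_[s["force"],s["ft_torque"]])
print(s["position"],np.mean(F,0))
```

```text
[0.6502 0.0601 0.2606] [-4.9042 -1.2204  1.4056 -0.2816  1.1058 -0.0428]
```

Contact with the collar at about 5 N. I'll ease off slightly and lower onto the wire.

>>> {"op": "drive_tool", "data": {
  "commands": [
    [[0,0,0],[-0.04,0,0],-1],
    [[0,0,0],[-0.04,0,0.1],-1],
    [[0,0,0],[-0.04,0,0.15],-1],
    [[0,0,0],[-0.04,0,0.2],-1],
    [[0,0,0],[-0.04,0,0.2],-1]
  ]
}}

```text
clock: 16.63
position: [0.6502, 0.0602, 0.2587]
ee_rot: [3.124, 0.329, -0.0]
force: [-5.8, -1.4, 1.1]
width: 0.304
gripper_force: 35.0
```

>>> {"op": "drive_tool", "data": {
  "commands": [
    [[0,0,0],[0,0,0.03],-1],
    [[0,0,0],[0,0,0.06],-1],
    [[0,0,0],[0,0,0.06],-1]
  ]
}}

```text
clock: 16.88
position: [0.6502, 0.0602, 0.2582]
ee_rot: [3.124, 0.329, -0.0]
force: [-4.9, -1.4, 3.0]
width: 0.3
gripper_force: 35.0
```

>>> {"op": "drive_tool", "data": {
  "commands": [
    [[0,0,0],[-0.01,0,0.03],-1],
    [[0,0,0],[-0.02,0,0.05],-1],
    [[0,0,0],[-0.02,0,0.05],-1]
  ]
}}

```text
clock: 17.13
position: [0.6501, 0.0602, 0.2577]
ee_rot: [-3.124, -0.329, -0.0]
force: [-3.5, -0.3, 3.2]
width: 0.299
gripper_force: 35.0
```

Run:
```python
from h import *
F=[]
for _ in range(6): cams.get_image("wrist"); s=readout.observe(); F.append(np.r_[s["force"],s["ft_torque"]])
print(s["position"],np.mean(F,0))
```

```text
[0.6501 0.0602 0.2577] [-4.4298 -0.6156  2.6079 -0.1814  0.9304 -0.0256]
```

>>> {"op": "drive_tool", "data": {
  "commands": [
    [[0,0,0],[-0.01,0,0.03],-1],
    [[0,0,0],[-0.02,0,0.05],-1],
    [[0,0,0],[-0.02,0,0.05],-1]
  ]
}}

```text
clock: 17.68
position: [0.6501, 0.0602, 0.2571]
ee_rot: [-3.124, -0.329, -0.001]
force: [-3.3, -0.5, 1.8]
width: 0.298
gripper_force: 35.0
```

>>> {"op": "drive_tool", "data": {
  "commands": [
    [[0,0,0],[0,0,0.03],-1],
    [[0,0,0],[0,0,0.05],-1],
    [[0,0,0],[0,0,0.05],-1]
  ]
}}

```text
clock: 17.93
position: [0.6502, 0.0602, 0.257]
ee_rot: [-3.124, -0.329, -0.001]
force: [-3.5, -0.3, 4.4]
width: 0.306
gripper_force: 35.0
```

The paddle is resting on the wire, with z stopped at 0.257 and about 4 N upward. I'll let go with a small opening.

>>> {"op": "drive_tool", "data": {
  "commands": [
    [[0,0,0],[0,0,0],-0.36],
    [[0,0,0],[0,0,0],-0.32],
    [[0,0,0],[0,0,0],-0.28],
    [[0,0,0],[0,0,0],-0.24],
    [[0,0,0],[0,0,0],-0.2],
    [[0,0,0],[0,0,0],-0.18],
    [[0,0,0],[0,0,0],-0.18],
    [[0,0,0],[0,0,0],-0.18],
    [[0,0,0],[0,0,0],-0.18]
  ]
}}

```text
clock: 18.68
position: [0.6499, 0.0601, 0.2566]
ee_rot: [3.124, 0.329, 0.0]
force: [0.2, -0.3, 0.9]
width: 0.409
gripper_force: 0.0
```

Run:
```python
from h import *
wshot("w6",105,100,300,200,2.6,N=4,g=1.2)
s=readout.observe();print(s["position"],s["force"],s["width"])
```

```text
[0.6499 0.0601 0.2566] [0.0349 0.9041 0.1358] 0.4108029204172546
```

View pics/w6.png

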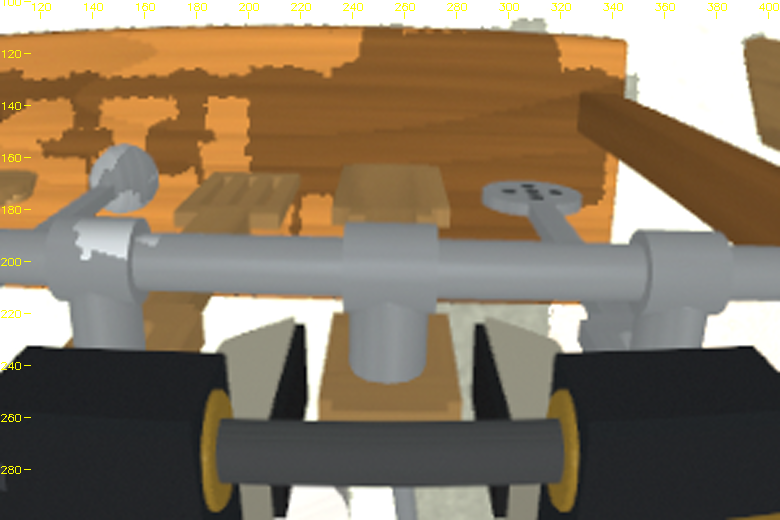

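The paddle hangs upright with its face against the collar at about (390,380). Both fingers are clear of it and of the neighbouring tools. I'll withdraw straight up, then back.

>>> {"op": "drive_tool", "data": {
  "commands": [
    [[0,0,0],[0,0,-0.5],-0.18],
    [[0,0,0],[0,0,-1],-0.18],
    [[0,0,0],[0,0,-2],-0.18],
    [[0,0,0],[0,0,-3],-0.18],
    [[0,0,0],[0,0,-4.5],-0.18],
    [[0,0,0],[0,0,-6],-0.18],
    [[0,0,0],[0,0,-8],-0.18],
    [[0,0,0],[0,0,-10],-0.18],
    [[0,0,0],[-2,0,-11],-0.18],
    [[0,0,0],[-4,0,-11],-0.18],
    [[0,0,0],[-6,0,-11],-0.18],
    [[0,0,0],[-8,0,-11],-0.18],
    [[0,0,0],[-10,0,-11],-0.18],
    [[0,0,0],[-10,0,-11],-0.18],
    [[0,0,0],[-10,0,-11],-0.18],
    [[0,0,0],[-10,0,-11],-0.18]
  ]
}}

```text
clock: 20.22
position: [0.5527, 0.0394, 0.3676]
ee_rot: [-3.124, -0.329, -0.003]
force: [1.2, 0.3, -0.2]
width: 0.411
gripper_force: 0.0
```

Run:
```python
from h import *
# compare scene with the start: mean change around each neighbour tool; and look for the paddle below the hook
a=np.load("pics/scene.npy"); b=np.mean([cams.get_image("scene").astype(float) for _ in range(6)],0)
c=np.mean([cams.get_image("scene").astype(float) for _ in range(6)],0)
d=np.abs(b-a).max(2); P=[.6669,.125,.1894]
for y in(-120,-60,0,60,120):
    u,v=np.round(proj("scene",world(P,np.array([-.0265,y/1e3,.16])))).astype(int)
    print(y,(u,v),d[v-12:v+13,u-6:u+7].mean().round(1),"moving",np.abs(c-b).max(2)[v-12:v+13,u-6:u+7].mean().round(1))
print(readout.observe()["position"])
```

```text
-120 (np.int64(311), np.int64(247)) 19.0 moving 1.6
-60 (np.int64(335), np.int64(239)) 44.8 moving 1.5
0 (np.int64(358), np.int64(230)) 7.1 moving 1.5
60 (np.int64(381), np.int64(222)) 8.8 moving 1.3
120 (np.int64(402), np.int64(215)) 8.5 moving 1.4
[0.5521 0.0393 0.3665]
```

```bash
python3 -c "
from cell import job
print(job.sign_off())"
```

```text
the job is handed in; nothing more can be done
None
```

The paddle hangs by its eye on the empty hook at rack y = -60 mm, resting against the collar and released, and the job was handed in at about 21 s with no measured force above about 6 N. The last camera check showed no motion; it did show some image change near the skimmer, which I put down to shadow but did not confirm.

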